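# Shut the socket case on the workshop bench

## Task

Two black hard cases stand open on the bench: a wide one with the round steel sockets and a narrower one with the drill bits. Gently lower the lid of the wide socket case until it is fully shut, and leave the drill bit case open as it stands.

Things in the scene. Friction and masses are not known exactly. Their poses are not given: they have to be found in the camera images.
- socket_case: Base of the wide socket case, a black box fixed to the bench, 150 (x) by 190 (y) by 45 mm high; steel sockets in it stand up to 12 mm above its rim and go inside the lid. Origin: centre of its underside, on the bench. x axis: level, from the opening front (carrying handle, roughly towards the robot) to the hinge side; z up. The hinge line runs along y at x = +75, z = 45 mm.
- socket_lid (a joint): Angle of the socket case's lid: 0 shut, starts open at 0.8 to 1.45 rad (1.57 upright; it leans over the base). Black shell, 150 mm from hinge to free edge, 190 mm wide, 22 mm deep, 0.25 kg; shut, its flat outer face is level, 67 mm above the bench. Stiff hinge: the lid stays where it is left and takes about 1 to 2 N at the free edge to push down. No latch or spring.
- socket_lid_edge (a point): Point on the outer face of the socket case's lid, in the middle of its free edge. Its axes turn with the lid: x from the free edge to the hinge, y along the edge, z out of the outer face (up when shut; upwards and away from the front when open).
- bit_lid_edge (a point): The same point on the lid of the other, narrower case (drill bits): 130 (x) by 130 (y) by 45 mm, its lid also 22 mm deep and standing open at 0.8 to 1.45 rad on a stiff hinge. The cases and a black intake funnel stand side by side on a yellow mat in any order, 30 mm or more apart; small parts and tools lie around.

How it is judged:
By the outcome, as a careful person would: the job done as asked, in the order asked, and still so for the second after the job is handed in, with the robot touching nothing.
It also fails if it takes over 32 s, if anything falls off the work surface, if the arm or the gripper's body presses on something with over 40 N, if the wrist force passes 120 N, or if a joint passes its speed limit or range.

## Robot

A 6-joint arm with a two-finger parallel gripper is mounted at the origin on the work surface. World frame = base frame: x ahead of the robot, y to its left, z up, the work surface at z = 0. Lengths are in m, angles in rad, forces in N, time in s.
With the tool pointing down it reaches from about 0.375 to 0.925 m from the base axis. Payload 5.7 kg.
Tool frame: the origin (TCP) lies midway between the tips of the shut fingers; the grasp point (between the pads) lies 19 mm behind it; z points along the fingers, y is the line along which they close (so a half turn about z gives the same grasp; the last joint's range is limited). The gripper opens to 88 mm and grips with 3 to 60 N. Pads are 20 mm wide; open, the fingers measure 115 mm over their backs; the gripper's body (75 mm by 178 mm) begins 61 mm behind the grasp point.
Start: joints at [1.143, 0.359, 1.51, -0, 1.272, -0.115], TCP at [0.185, 0.571, 0.223] pointing down, gripper open.
Joint ranges: [-2.97, 2.97], [-1.01, 2.36], [0.21, 2.38], [-0.96, 4.11], [0.2, 2.71], [-2.98, 2.98]. Speed limits (rad/s): [2.39, 2.39, 3.14, 3.14, 3.14, 3.14].

## Interface

Orientations are given as a unit quaternion [x, y, z, w].
In Python, from bench import move_ptp, servo_line, goto_joints, move_gripper, sleep, inverse_kinematics, capture, PlanningError, close_job, spot_in, silhouettes, current_clock, current_joint_pos, current_qvel, current_joint_torque, current_position, current_orientation, current_force, current_torque, current_finger_gap, current_grip_force gives the robot as it stands. Calls block until the motion is done:
- move_ptp(position, orientation): joint-space move of the TCP to a pose.
- servo_line(position, orientation=None, rate=0.15, contact_N=None): straight line of the TCP; orientation=None keeps the orientation; rate is the mean speed in m/s. With contact_N (N) it stops when the force on the tool has changed by that much, and returns True; else False.
- goto_joints(angles): joint-space move.
- move_gripper(opening): finger opening in m; the grip force is fixed at half the most; returns when the fingers have stopped.
- sleep(seconds).
- inverse_kinematics(position, orientation): joint angles nearest the present ones, or None.
- capture(name): name is "scene" or "top" or "wrist"; returns a dict with "image" (400x640x3 uint8, blue, green, red), "range_z" (400x640 float32, m along the optical axis (not along the pixel's ray), 0 where there is no reading), "intrinsics" (3x3 intrinsics, pixels), "R" (3x3) and "t" (3): a world point X has camera coordinates R X + t. Camera axes: x right, y down, z forward; pixel columns grow to the right and rows downward; lengths in m; the calibration is good to about 2 mm. A picture is of the moment at which its call begins.
A pose or a line that the arm cannot do raises PlanningError and nothing moves.
- close_job(): hands the job in; it is judged then, once.
Trained networks look in the newest picture that a camera, given by its name, has taken for a name from the list of things; names that differ only in an ending like _2 or _b are one class to them, and where a whole thing is asked for, a point or a joint stands for the part that bears it (a point fixed in the world has none). Each returns a list of dicts, best first, with "conf" (0 to 1); they miss things now and then, are a little off and sometimes report something else, mostly with a low value. They report only what shows in the picture. A call takes as long as a camera call.
- spot_in(camera, query): "xy" ([column, row] in pixels, amid what is visible of it).
- silhouettes(camera, query): "region" (400x640 bool, what is visible of it) and "xy" ([column, row] in pixels, amid what is visible of it).
Readings, each from a call of its own:
- current_clock(): time.
- current_joint_pos(): joint angles.
- current_qvel(): joint speeds.
- current_joint_torque(): joint torques, N m.
- current_position(): TCP position.
- current_orientation(): TCP orientation.
- current_force(): force on the tool from outside, world axes, zero at the start.
- current_torque(): the same for the moment, N m.
- current_finger_gap(): finger opening in m.
- current_grip_force(): force on a finger pad.
Only numpy, scipy, OpenCV 4.12 (cv2) and the standard library are available. Lean on these libraries where they do the work, as an engineer would, in place of code of your own. Each camera call takes 0.05 s, during which the arm holds its last target. There are 200 camera calls.

## Working session

There is one attempt and no reset: what is moved stays moved. The work goes in short steps, each a Python script; the robot and the scene stay as the last script left them, time stands still between calls to the robot, and variables do not carry over. Pictures are saved under pics/ and viewed, at most 10 in all, crops included, and the job is handed in when it is done.

```bash
mkdir -p pics; cat > h.py <<'E'
import numpy as np, cv2
from bench import *
def cloud(c):
    z=c["range_z"]; K=np.array(c["intrinsics"]); R=np.array(c["R"]); t=np.array(c["t"])
    v,u=np.mgrid[:400,:640]
    P=np.dstack([(u-K[0,2])/K[0,0]*z,(v-K[1,2])/K[1,1]*z,z])-t
    W=P@R; W[z==0]=np.nan
    return W
E
python3 - <<'E'
from h import *
ims=[]
for cam in("scene","top"):
    c=capture(cam); W=cloud(c); im=c["image"].copy()
    for q in("socket_case","socket_lid","socket_lid_edge","bit_lid_edge"):
        s=silhouettes(cam,q); p=spot_in(cam,q)
        print(cam,q,[(round(d["conf"],2),np.round(d["xy"])) for d in p][:3])
        for d in s[:2]:
            X=W[d["region"]]; X=X[~np.isnan(X[:,0])]
            if len(X): print('  sil',round(d["conf"],2),len(X),np.round(d["xy"]),np.round(np.percentile(X,[2,50,98],axis=0),3).tolist())
        for d in p[:1]:
            u,v=map(int,d["xy"]); print('  pt',W[v,u].round(3)); cv2.circle(im,(u,v),4,(0,0,255),1); cv2.putText(im,q,(u,v),0,.4,(0,255,0))
    cv2.imwrite(f"pics/{cam}1.png",im)
print(current_clock())
E
```

```text
scene socket_case [(0.74, array([199., 230.]))]
  sil 0.9 5770 [198. 231.] [[0.423, -0.389, 0.008], [0.518, -0.287, 0.124], [0.564, -0.188, 0.192]]
  pt [ 0.523 -0.29   0.14 ]
scene socket_lid [(0.94, array([195., 230.]))]
  sil 0.98 4917 [194. 230.] [[0.472, -0.388, 0.06], [0.52, -0.297, 0.136], [0.565, -0.208, 0.193]]
  pt [ 0.519 -0.296  0.139]
scene socket_lid_edge [(0.82, array([195., 230.]))]
  sil 0.92 5039 [196. 231.] [[0.47, -0.391, 0.057], [0.52, -0.298, 0.135], [0.565, -0.207, 0.193]]
  pt [ 0.519 -0.297  0.135]
scene bit_lid_edge [(0.6, array([337., 221.]))]
  sil 0.93 2680 [336. 222.] [[0.531, -0.047, 0.058], [0.563, 0.015, 0.128], [0.586, 0.079, 0.177]]
  pt [0.562 0.022 0.131]
top socket_case [(0.94, array([461., 196.]))]
  sil 0.68 9796 [462. 195.] [[0.372, -0.378, 0.001], [0.471, -0.278, 0.039], [0.553, -0.184, 0.19]]
  pt [ 0.475 -0.291  0.027]
top socket_lid [(0.56, array([483., 171.]))]
  sil 0.75 2750 [484. 169.] [[0.462, -0.38, 0.061], [0.502, -0.288, 0.184], [0.562, -0.2, 0.191]]
  pt [ 0.5   -0.274  0.191]
top socket_lid_edge [(0.65, array([486., 171.]))]
  sil 0.96 2731 [484. 168.] [[0.462, -0.379, 0.065], [0.502, -0.287, 0.184], [0.562, -0.2, 0.191]]
  sil 0.74 1258 [307. 147.] [[0.528, -0.042, 0.071], [0.542, 0.02, 0.17], [0.582, 0.082, 0.175]]
  pt [ 0.498 -0.278  0.191]
top bit_lid_edge [(0.74, array([307., 146.]))]
  sil 0.88 1304 [306. 147.] [[0.528, -0.042, 0.055], [0.543, 0.02, 0.17], [0.587, 0.083, 0.175]]
  pt [0.548 0.017 0.173]
0.9
```

View pics/scene1.png

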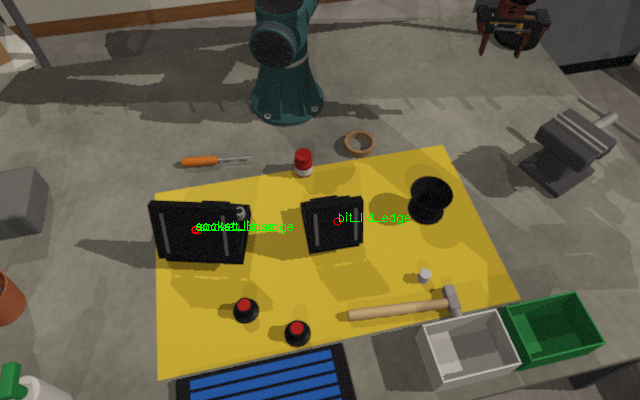

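View pics/top1.png

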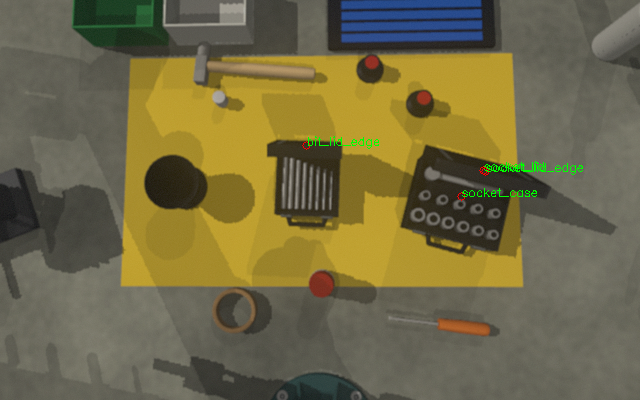

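The wide socket case is on the right: in the top picture its lid edge is near (485,170) and its handle near (447,245). The drill bit case is in the middle at (306,180). Something like a ratchet lies at (432,173)–(500,185), so I'll fit the lid plane and look at that more closely.

```bash
python3 - <<'E'
from h import *
c=capture("scene"); W=cloud(c); s=silhouettes("scene","socket_lid")[0]["region"]
r=cv2.erode(s.astype(np.uint8),np.ones((5,5)))>0
X=W[r]; X=X[~np.isnan(X[:,0])]
for _ in range(4):
    m=np.median(X,0) if _==0 else X.mean(0); n=np.linalg.svd(X-m)[2][2] if len(X)<3000 or 1 else 0
    d=abs((X-m)@n); X=X[d<max(.004,2*d.std())]
n=n*np.sign(n[0]); ang=np.arccos(n[2]); print("n",n,"lid angle",ang,"yaw",np.arctan2(n[1],n[0]),"resid",((X-m)@n).std(),len(X))
yaw=np.arctan2(n[1],n[0]); ey=np.array([-np.sin(yaw),np.cos(yaw),0]); up=np.cross(n,ey)*1; 
A=W[s]; A=A[~np.isnan(A[:,0])]; A=A[abs((A-m)@n)<.008]
ex=np.cross(ey,n)
a=(A-m)@ey; b=(A-m)@ex
print("ey ext",np.percentile(a,[.5,99.5]),"ex ext",np.percentile(b,[.5,99.5]),"m",m,"ex",ex)
t=capture("top"); T=cloud(t)
cv2.imwrite("pics/c2.png",cv2.resize(np.hstack([t["image"][130:265,390:560],]),None,fx=4,fy=4,interpolation=cv2.INTER_CUBIC))
for u,v in((432,173),(460,179),(490,184),(430,160),(455,157),(520,190),(425,195),(441,199),(447,243)): print(u,v,T[v,u].round(3))
E
```

```text
n [ 0.88967854 -0.24307784  0.38650388] lid angle 1.173958460449323 yaw -0.26671047340036236 resid 0.0014137895459289146 4086
ey ext [-0.09667126  0.09213284] ex ext [-0.06755017  0.0811837 ] m [ 0.52156465 -0.29838305  0.13229229] ex [ 0.3728383  -0.10186683 -0.92228778]
432 173 [ 0.52  -0.229  0.047]
460 179 [ 0.508 -0.286  0.041]
490 184 [ 0.478 -0.288  0.182]
430 160 [ 0.527 -0.202  0.14 ]
455 157 [ 0.533 -0.247  0.138]
520 190 [ 0.468 -0.336  0.184]
425 195 [ 0.475 -0.213  0.051]
441 199 [ 0.467 -0.243  0.054]
447 243 [ 0.38  -0.268  0.   ]
```

View pics/c2.png

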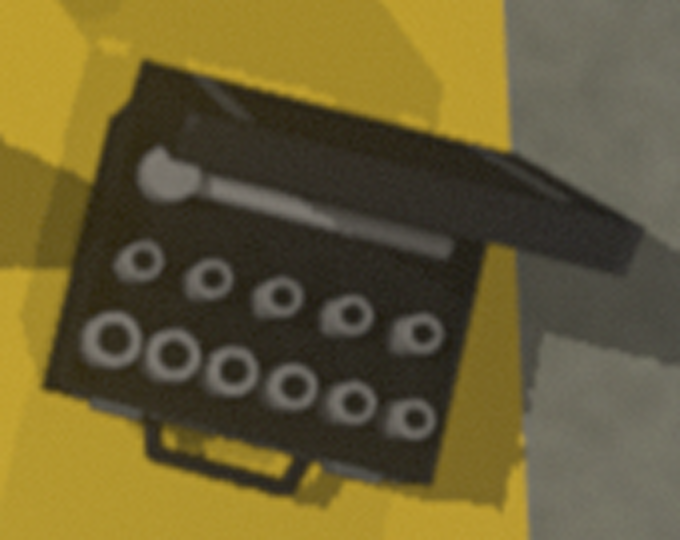

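The lid angle is about 1.17 rad and the yaw about -0.267. The lid face measures 149 mm and its edge is at z≈0.192, both matching the sizes given. The ratchet is stowed low at z≈0.047, so it won't block the lid. Next I push the outer face with shut fingertips from behind.

```bash
python3 - <<'E'
from h import *
from scipy.spatial.transform import Rotation as Ro
yaw=-.267; cx=np.array([np.cos(yaw),np.sin(yaw),0]); ez=np.array([0,0,1.]); ey=np.cross(ez,cx)
H=np.array([.5333,-.3039,.045])
def P(th,r=.128,g=.010): return H+r*(-np.cos(th)*cx+np.sin(th)*ez)+.022*(np.sin(th)*cx+np.cos(th)*ez)+g*cx
qs=[Ro.from_matrix(np.c_[s*np.cross(ey,-ez),s*ey,-ez]).as_quat() for s in(1,-1)]
js=[inverse_kinematics(P(1.17,g=.035),q) for q in qs]; print(js)
q=min(zip(qs,js),key=lambda a:9 if a[1] is None else abs(a[1][5]))[0]
move_gripper(0); p=np.array(current_position()); servo_line(p+[0,0,.09],rate=.2)
s=P(1.17,g=.035); a=s.copy(); a[2]=.30
move_ptp(a,q); print(current_clock())
print("down hit",servo_line(s,rate=.12,contact_N=5),current_position(),s)
for th in(1.17,.95,.7,.45,.25,.1):
    h=servo_line(P(th),rate=.05,contact_N=12); print(th,h,np.round(current_position(),3),np.round(current_force(),1),current_clock())
    if h: break
c=capture("scene"); cv2.imwrite("pics/s3.png",c["image"][130:330,80:400].repeat(2,0).repeat(2,1))
E
```

```text
[array([-6.27367039e-01,  4.33219388e-01,  1.52684621e+00, -4.44089210e-16,
        1.18152706e+00, -1.93116337e+00]), array([-6.27367039e-01,  4.33219388e-01,  1.52684621e+00, -4.44089210e-16,
        1.18152706e+00,  1.21042929e+00])]
6.2917
down hit False [ 0.53899319 -0.30566424  0.17225387] [ 0.5384287  -0.30530286  0.17143941]
1.17 False [ 0.514 -0.299  0.172] [-0.8 -0.3  0.1] 8.1667
0.95 False [ 0.488 -0.291  0.162] [ 0.7  0.6 -0.5] 8.8833
0.7 False [ 0.462 -0.284  0.144] [ 1.   0.3 -0.3] 9.6833
0.45 False [ 0.441 -0.279  0.12 ] [ 0.5 -0.   1.5] 10.4833
0.25 False [ 0.428 -0.275  0.098] [-0.8  0.2  0.5] 11.15
0.1 False [ 0.422 -0.273  0.079] [ 0.5 -0.5  0.4] 11.6917
```

View pics/s3.png

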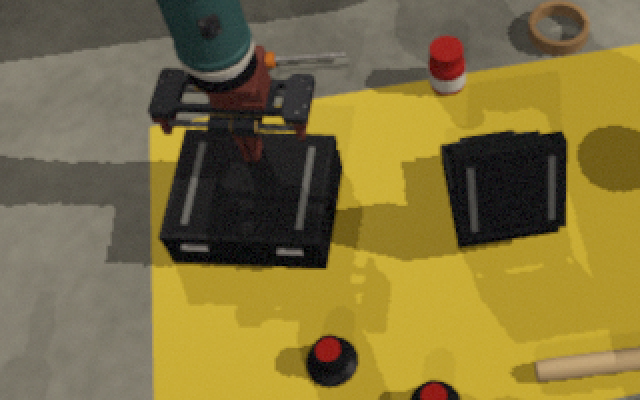

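The picture shows the socket lid nearly shut, with the fingertips on it at about (250,155) in the crop. The bit case at (505,190) is untouched. Now I press it the rest of the way, retreat and measure.

```bash
python3 - <<'E'
from h import *
p=np.array(current_position()); t=p.copy(); t[2]=.058
print(servo_line(t,rate=.03,contact_N=10),np.round(current_position(),4),np.round(current_force(),1))
p=np.array(current_position()); servo_line(p+[0,0,.1],rate=.1); p[2]=.3; p[1]-=.0; servo_line(p,rate=.2)
p[0]=.40; p[1]=.30
move_ptp(p,current_orientation()); print(current_clock())
for cam in("scene","top"):
    c=capture(cam); W=cloud(c)
    for q in("socket_lid","bit_lid_edge"):
        s=silhouettes(cam,q)
        if not s: continue
        X=W[s[0]["region"]]; X=X[~np.isnan(X[:,0])]
        if q=="socket_lid":
            X=X[X[:,2]>.055]; A=np.c_[X[:,:2]-X[:,:2].mean(0),np.ones(len(X))]; k=np.linalg.lstsq(A,X[:,2],rcond=None)[0]; print(cam,"lid slope",k,"along x_case",-k[0]*np.cos(-.267)-k[1]*np.sin(-.267))
        print(cam,q,np.round(np.percentile(X,[2,50,98],axis=0),3).tolist())
cv2.imwrite("pics/f4.png",c["image"])
E
```

```text
True [ 0.4222 -0.2736  0.0678] [-1.4  0.8 10.1]
16.2667
scene lid slope [-0.00827798 -0.00103437  0.06828574] along x_case 0.007711758632028268
scene socket_lid [[0.383, -0.38, 0.06], [0.467, -0.284, 0.069], [0.545, -0.189, 0.072]]
scene bit_lid_edge [[0.531, -0.047, 0.058], [0.564, 0.014, 0.127], [0.586, 0.078, 0.177]]
top lid slope [ 0.00254788 -0.00120183  0.06579153] along x_case -0.0027746938544270165
top socket_lid [[0.38, -0.376, 0.063], [0.461, -0.281, 0.066], [0.542, -0.186, 0.069]]
top bit_lid_edge [[0.528, -0.042, 0.059], [0.543, 0.02, 0.17], [0.585, 0.083, 0.175]]
```

View pics/f4.png

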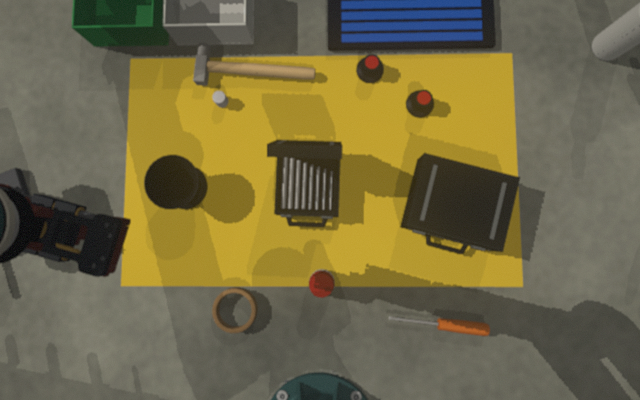

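The socket lid at (460,203) is level and shut at z≈0.067. The bit case at (306,180) is still open in the same place, and the arm is clear of everything.

```bash
python3 -c "
from bench import *
print(close_job())"
```

```text
the job is handed in; nothing more can be done
None
```

The wide socket case's lid is fully shut (measured level, about 67 mm above the bench), the drill bit case is still open as it stood, and the job was handed in at about 16.5 s with the arm clear.

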